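# Sort the repair-bench parts into their trays

### The job

Clear the mixed parts off the repair bench, sorting them by kind and not by metal: both hex nuts into the red tray, both torch nozzles into the blue tray, and the ball bearing into the yellow tray. Every part must end flat on its tray's floor, not on top of another part, with the nozzles standing upright on their bases, tips up, and nuts and bearing the same way up as they lie now. Leave the spray can and the wrench where they are.

Things in the scene. Friction and masses are not known exactly. Their poses are not given: they have to be found in the camera images.
- steel_nut: Grey steel hexagonal nut lying flat, 36 mm across flats (41.6 mm across corners), 21 mm high, open hexagonal hole 20 mm across, about 110 g. Origin: centre of its underside, z up; its x axis is square to one pair of flats (the other pairs lie every 60 degrees).
- brass_nut: Yellow brass hexagonal nut lying flat, 36 mm across flats (41.6 mm across corners), 21 mm high, open hexagonal hole 20 mm across, about 110 g. Origin: centre of its underside, z up; its x axis is square to one pair of flats (the other pairs lie every 60 degrees).
- copper_nozzle: Reddish copper torch nozzle standing upright on its flat base: cylinder 30 mm in diameter for the lower 30 mm, then a step to 24 mm and a taper to a 13 mm tip with a small black hole; 58 mm high in all, about 180 g. Origin: centre of its base, z up along its axis.
- brass_nozzle: Yellow brass torch nozzle standing upright on its flat base: cylinder 30 mm in diameter for the lower 30 mm, then a step to 24 mm and a taper to a 13 mm tip with a small black hole; 58 mm high in all, about 180 g. Origin: centre of its base, z up along its axis.
- bearing: Ball bearing lying flat: steel ring with a black seal, 52 mm outside diameter, 20 mm bore, 15 mm high, about 140 g. Origin: centre of its underside, z up along its axis.
- nut_tray: Red tray. Fixed to the bench by magnetic feet. Open-topped square tray, outside 110 x 110 mm, 28 mm high, walls 4 mm, floor 4 mm thick (inner floor 102 x 102 mm, 4 mm above the origin). Origin: centre of its underside, on the bench; x and y along its sides, z up; turned by up to 0.2 rad from the bench axes.
- nozzle_tray: Blue tray. Fixed to the bench by magnetic feet. Open-topped square tray, outside 110 x 110 mm, 28 mm high, walls 4 mm, floor 4 mm thick (inner floor 102 x 102 mm, 4 mm above the origin). Origin: centre of its underside, on the bench; x and y along its sides, z up; turned by up to 0.2 rad from the bench axes.
- bearing_tray: Yellow tray. Fixed to the bench by magnetic feet. Open-topped square tray, outside 110 x 110 mm, 28 mm high, walls 4 mm, floor 4 mm thick (inner floor 102 x 102 mm, 4 mm above the origin). Origin: centre of its underside, on the bench; x and y along its sides, z up; turned by up to 0.2 rad from the bench axes.
- spray_can: Bystander, not to be disturbed: standing spray can with a green band, 64 mm in diameter, 190 mm high. Origin: centre of its underside.
- wrench: Bystander, not to be disturbed: steel wrench lying on the bench beyond the work, 180 mm long along its own x. Origin: on the bench under it.

How it is judged:
By the outcome, as a careful person would: the job done as asked, in the order asked, and still so for the second after the job is handed in, with the robot touching nothing.
It also fails if it takes over 115 s, if anything falls off the work surface, if the arm or the gripper's body presses on something with over 40 N, if the wrist force passes 120 N, or if a joint passes its speed limit or range.

### The arm

A 6-joint arm with a two-finger parallel gripper is mounted at the origin on the work surface. World frame = base frame: x ahead of the robot, y to its left, z up, the work surface at z = 0. Lengths are in m, angles in degrees, forces in N, time in s.
With the tool pointing down it reaches from about 0.3 to 0.75 m from the base axis. Payload 8.5 kg.
Tool frame: the origin (TCP) lies on the centre line of the jaws, within the pads' length; the fingertips stand 17 mm ahead of it and the grasp point (between the pads) lies 2 mm behind it (env.tip_extent is the distance from the TCP to the fingertips, in m); z points along the fingers, y is the direction in which the jaws open and shut (so a half turn about z gives the same grasp; the last joint's range is limited). The gripper opens to 85 mm and grips with 20 to 120 N. Pads are 22 mm wide; open, the fingers measure 114 mm over their backs; the gripper's body (76 mm by 85 mm) begins 54 mm behind the grasp point. The pads swing forward as they close: fully open they stand 13 mm farther back than shut.
Start: joints at [-89.227, 21.807, 74.336, -0, 83.858, -12.336], TCP at [0.125, -0.536, 0.248] pointing down, gripper open.
Joint ranges: [-178.18, 178.18], [-50.72, 133.34], [12.68, 142.11], [-81.47, 261.47], [9.98, 163.14], [-165.26, 165.26]. Speed limits (degrees/s): [136.94, 136.94, 180, 180, 180, 180].

### API

Orientations are given as a 3x3 rotation matrix whose columns are the frame's x, y, z axes.
In Python, from rig import telemetry, get_image, camera_params, close_job, env gives the robot as it stands.
- The arm moves only by the tool apply_moves, never from a script. Its argument "motion" is a list of rows, each an object of numbers: "tx", "ty", "tz": the shift along the tool's x, y, z in cm; "turn": the turn about the tool's z in degrees; "jaw": the gripper's target within -1 to 1 (fully open at 1, half-way at 0, shut at -1). In form: [{"tx": .., "ty": .., "tz": .., "turn": .., "jaw": ..}, ...]. A call has 1 to 5 rows; each row is the pose to reach, as a shift and turn from the pose measured when the call began, along the tool's axes at that moment; what a row does not reach only later rows make up. A row lasts 1/12 s, in which the tool goes at most 41.7 mm and 7.16 degrees, less where a joint would pass 70% of its speed; a pose out of reach is approached as far as the arm can. A call with a gripper value outside its range is refused whole. The fingers move at their own pace and stop on an object; "squeeze" is the grip in N (left out, the last holds). Time passes only in rows, so rows that repeat a pose let the fingers close. It gives the time, the measured TCP pose, the force and the opening at its end, in the units of the state.
- telemetry.observe(): the state, without advancing time (a new reading comes with each control period).
- get_image(name): name is "scene" or "top" or "wrist"; returns (picture, depth): 400x640x3 uint8, red, green, blue; 400x640 float32, m along the optical axis (not along the pixel's ray), 0 where there is no reading.
- camera_params(name): a dict with "fx", "fy", "cx", "cy" (pixels), "rvec" (rotation vector, rad) and "tvec" (3), from world to camera coordinates, as OpenCV has them. Camera axes: x right, y down, z forward; pixel columns grow to the right and rows downward; lengths in m; the calibration is good to about 2 mm. A picture is of the moment at which its call begins: read the wrist's pose just before it. camera_params takes no time and is no camera call; for the wrist camera it gives the pose at the moment of the call.
- close_job(): hands the job in, once; it reports no verdict.
The state is a dict: "time_s": time; "q": joint angles; "qvel": joint speeds; "joint_efforts": joint torques, N m; "position": TCP position; "tool_rot": TCP orientation; "ft_force": force on the tool from outside, world axes, zero at the start; "wrist_torque": the same for the moment, N m; "grip_width": finger opening in m.
Only numpy, scipy, OpenCV 4.12 (cv2) and the standard library are available. Lean on these libraries where they do the work, as an engineer would, in place of code of your own. Each camera call takes 0.05 s, during which the arm holds its last target. There are 200 camera calls.

## Working session

There is one attempt and no reset: what is moved stays moved. The work goes in short steps, Python scripts to look and compute and a tool call to move; the robot and the scene stay as the last step left them, time stands still between calls to the robot, and variables do not carry over. Pictures are saved under pics/ and viewed, about 12 in all and at most 16, crops included, and the job is handed in when it is done.

Besides the shell and the picture viewer there is one more tool, called as name(argument=value, ...) on one line, values as JSON. apply_moves: Moves the arm, as the interface text tells. Its arguments: {"type":"object","properties":{"motion":{"type":"array"},"squeeze":{"type":"number"}},"required":["motion"]}

```bash
ls; mkdir -p pics; python3 - <<'E'
from rig import *
import cv2,numpy as np
for n in("top","scene"):
    im,d=get_image(n); cv2.imwrite(f"pics/{n}0.png",im[:,:,::-1]); np.save(f"{n}0_d.npy",d); print(n,camera_params(n))
s=telemetry.observe();print(s)
print(env.tip_extent)
E
```

```text
pics
top {'fx': 378.72731793386316, 'fy': 378.72731793386316, 'cx': 322.2005934422645, 'cy': 195.0170199854073, 'rvec': array([ 2.13239815, -2.17262331,  0.10501964]), 'tvec': array([0.11232537, 0.58860708, 0.81677275])}
scene {'fx': 498.0020108669127, 'fy': 498.0020108669127, 'cx': 323.8547854642957, 'cy': 202.255463847058, 'rvec': array([ 1.79451346,  1.62562638, -0.75191231]), 'tvec': array([-0.13265917, -0.36017344,  1.63061105])}
{'time_s': 0.1, 'q': array([-8.92265290e+01,  2.18385295e+01,  7.43760200e+01,  7.90670187e-04,
        8.38585324e+01, -1.23359451e+01]), 'qvel': array([-0.02910626, -0.12181683, -0.00200882, -0.08398839, -0.09148656,
        0.02334946]), 'joint_efforts': array([ 4.15192204e-03, -4.49215150e+01, -2.31654382e+01, -1.08066961e-04,
        3.69450543e-03,  7.91408326e-06]), 'position': array([ 0.12474273, -0.53544366,  0.24778624]), 'tool_rot': array([[ 9.73939043e-01,  2.26809921e-01, -3.49915673e-06],
       [ 2.26809741e-01, -9.73938250e-01,  1.27558882e-03],
       [ 2.85908237e-04, -1.24313940e-03, -9.99999186e-01]]), 'ft_force': array([0.02031243, 0.27377146, 0.43842966]), 'wrist_torque': array([0.004968  , 0.01527614, 0.05342956]), 'grip_width': 0.08564048493590308}
0.017
```

View pics/top0.png

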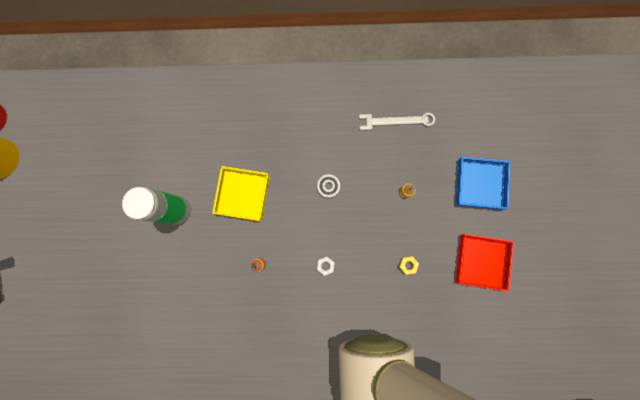

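View pics/scene0.png

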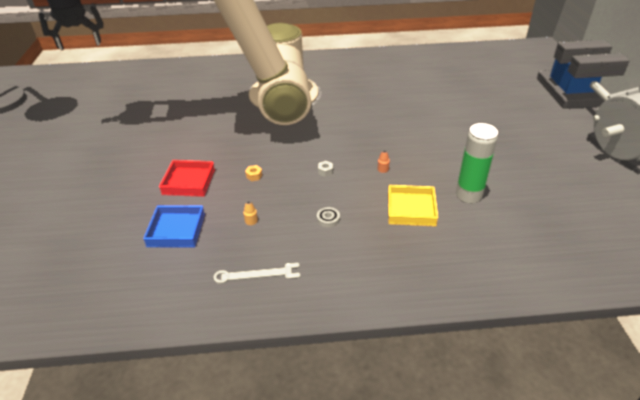

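The top view shows:
- Bearing at (329,186), brass nozzle at (408,190), copper nozzle at (258,265).
- Steel nut at (326,266), brass nut at (409,265).
- Trays: yellow at (241,194), blue at (483,184), red at (485,263).

The scene view agrees, and the can and the wrench stand clear of the work.

```bash
cat > h.py <<'E'
import numpy as np,cv2
from rig import *
def cast(uv,c,z):
    R=cv2.Rodrigues(c['rvec'])[0]; o=-R.T@c['tvec']
    uv=np.atleast_2d(uv).astype(float)
    d=np.c_[(uv[:,0]-c['cx'])/c['fx'],(uv[:,1]-c['cy'])/c['fy'],np.ones(len(uv))]@R
    return o+d*((z-o[2])/d[:,2])[:,None]
def world(d,c):
    R=cv2.Rodrigues(c['rvec'])[0]; v,u=np.indices(d.shape)
    P=np.stack([(u-c['cx'])/c['fx']*d,(v-c['cy'])/c['fy']*d,d],-1)-c['tvec']
    return P@R
def move(x,y,z=None,yaw=None):
    "shift in tool axes (cm) and turn (deg) to put TCP at x,y,z, jaw axis (tool y) at yaw deg in world (mod 180)"
    s=telemetry.observe(); T=s['tool_rot']; p=s['position']
    t=T.T@(np.array([x,y,p[2] if z is None else z])-p)*100
    r=0
    if yaw is not None:
        cur=np.degrees(np.arctan2(T[1,1],T[0,1])); r=-((yaw-cur+90)%180-90)
    return np.round(t,2),round(r,1)
E
python3 - <<'E'
from h import *
im=cv2.imread('pics/top0.png'); d=np.load('top0_d.npy'); c=camera_params('top'); W=world(d,c)
hsv=cv2.cvtColor(im,cv2.COLOR_BGR2HSV)
print('bench z',np.median(W[300,100:250,2]),np.median(W[100,100:300,2]))
sat=(hsv[...,1]>110)&(hsv[...,2]>70)
def box(name,u,v,r,m,z):
    k=np.zeros(m.shape,np.uint8); k[v-r:v+r,u-r:u+r]=m[v-r:v+r,u-r:u+r]
    n,l,st,ce=cv2.connectedComponentsWithStats(k); i=1+np.argmax(st[1:,4]); k=(l==i)
    P=W[k]; ct=max(cv2.findContours(k.astype(np.uint8),0,1)[0],key=cv2.contourArea)[:,0]
    Q=cast(ct,c,z)[:,:2].astype(np.float32); mr=cv2.minAreaRect(Q); mc=cv2.minEnclosingCircle(Q)
    print(name,st[i,4],'depth zmax %.3f'%np.percentile(P[:,2],90),'rect',np.round(mr[0],4),np.round(mr[1],4),round(mr[2],1),'circ',np.round(mc[0],4),round(mc[1],4), 'r',round(float(np.hypot(*mr[0])),3))
br=hsv[...,2]>110
box('bearing',329,186,20,br,.015)
box('steel',326,266,16,br,.021)
box('brassnut',409,265,16,sat,.021)
box('brassnoz',408,190,14,sat,.03)
box('coppernoz',258,265,14,sat,.03)
for n,u,v in(('yel',241,194),('blue',483,184),('red',485,263)): box(n,u,v,36,sat,.028)
for n,u,v in(('bn',408,190),('cn',258,265)):
    Q=W[v-12:v+12,u-12:u+12].reshape(-1,3); Q=Q[Q[:,2]>.05]; print(n,len(Q),Q.mean(0) if len(Q) else '')
E
```

```text
bench z -0.0009748433029858352 -0.0007374620436617429
bearing 1527 depth zmax 0.014 rect [0.6151 0.0869] [0.0906 0.0911] 88.8 circ [0.6153 0.0869] 0.0641 r 0.621
steel 1024 depth zmax 0.019 rect [0.4334 0.0969] [0.0697 0.0685] 89.0 circ [0.4335 0.0969] 0.0489 r 0.444
brassnut 239 depth zmax 0.021 rect [ 0.4315 -0.0879] [0.0418 0.0392] 36.9 circ [ 0.4314 -0.0881] 0.0218 r 0.44
brassnoz 144 depth zmax 0.051 rect [ 0.5977 -0.0913] [0.0285 0.0324] 42.9 circ [ 0.5985 -0.091 ] 0.0176 r 0.605
coppernoz 140 depth zmax 0.054 rect [0.4386 0.248 ] [0.0284 0.0311] 44.1 circ [0.4387 0.247 ] 0.0166 r 0.504
yel 2494 depth zmax 0.026 rect [0.5992 0.2869] [0.1165 0.1131] 79.8 circ [0.6004 0.287 ] 0.0782 r 0.664
blue 2589 depth zmax 0.026 rect [ 0.6122 -0.2614] [0.1186 0.1127] 83.4 circ [ 0.613  -0.2604] 0.0798 r 0.666
red 2810 depth zmax 0.026 rect [ 0.4362 -0.2529] [0.1198 0.1122] 80.2 circ [ 0.4364 -0.2535] 0.0795 r 0.504
bn 30 [ 0.59095544 -0.0806807   0.10956504]
cn 29 [0.44681556 0.21994805 0.19738398]
```

apply_moves(motion=[{"tx": 40, "ty": -36.6, "tz": 4.8, "turn": 0, "jaw": 0.4}, {"tx": 40, "ty": -36.6, "tz": 4.8, "turn": 0, "jaw": 0.4}, {"tx": 40, "ty": -36.6, "tz": 4.8, "turn": 0, "jaw": 0.4}, {"tx": 40, "ty": -36.6, "tz": 4.8, "turn": 0, "jaw": 0.4}, {"tx": 40, "ty": -36.6, "tz": 4.8, "turn": 0, "jaw": 0.4}], squeeze=50)

```text
time_s: 0.52
position: [0.2426, -0.3625, 0.2296]
tool_rot: [[0.974, 0.226, -0.0], [0.226, -0.974, 0.002], [0.0, -0.002, -1.0]]
ft_force: [1.3, 0.2, -0.6]
grip_width: 0.0595
```

apply_moves(motion=[{"tx": 24.6, "ty": -22.5, "tz": 3, "turn": 0, "jaw": 0.4}, {"tx": 24.6, "ty": -22.5, "tz": 3, "turn": 0, "jaw": 0.4}, {"tx": 24.6, "ty": -22.5, "tz": 3, "turn": 0, "jaw": 0.4}, {"tx": 24.6, "ty": -22.5, "tz": 3, "turn": 0, "jaw": 0.4}, {"tx": 24.6, "ty": -22.5, "tz": 3, "turn": 0, "jaw": 0.4}])

```text
time_s: 0.93
position: [0.3597, -0.1912, 0.2113]
tool_rot: [[0.974, 0.226, -0.0], [0.226, -0.974, 0.002], [0.0, -0.002, -1.0]]
ft_force: [0.9, -0.5, -0.3]
grip_width: 0.0598
```

apply_moves(motion=[{"tx": 9.3, "ty": -8.5, "tz": 1.1, "turn": 0, "jaw": 0.4}, {"tx": 9.3, "ty": -8.5, "tz": 1.1, "turn": 0, "jaw": 0.4}, {"tx": 9.3, "ty": -8.5, "tz": 1.1, "turn": 0, "jaw": 0.4}, {"tx": 9.3, "ty": -8.5, "tz": 1.1, "turn": 0, "jaw": 0.4}])

```text
time_s: 1.27
position: [0.4329, -0.0823, 0.1998]
tool_rot: [[0.973, 0.232, -0.0], [0.232, -0.973, 0.004], [0.0, -0.004, -1.0]]
ft_force: [-1.3, -0.1, -0.6]
grip_width: 0.0596
```

```bash
python3 - <<'E'
from h import *
s=telemetry.observe(); c=camera_params('wrist'); im,d=get_image('wrist'); cv2.imwrite('pics/w1.png',im[:,:,::-1]);np.savez('w1.npz',im=im,d=d,**c)
print(s['position'],c)
E
```

```text
[ 0.4329262  -0.08232373  0.1997767 ] {'fx': 313.4291301135358, 'fy': 313.4291301135358, 'cx': 321.1332106354226, 'cy': 197.0862332667677, 'rvec': array([-2.26744774,  1.78867753,  0.28260295]), 'tvec': array([-0.17964072,  0.35770836,  0.45644138])}
```

View pics/w1.png

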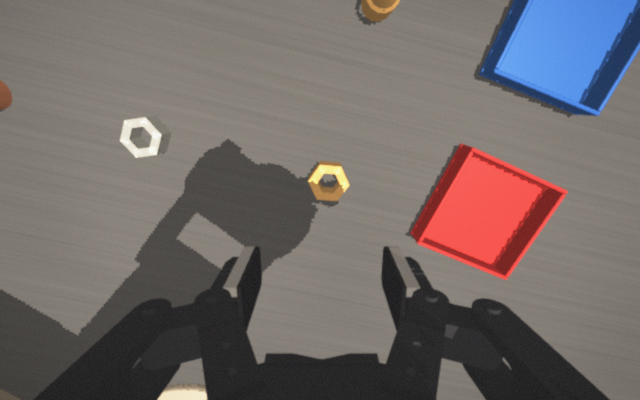

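The wrist view shows the brass nut at (329,182), the steel nut at (140,137) and the red tray around (487,212).

```bash
cat >> h.py <<'E'
def look(tag,save=True):
    s=telemetry.observe(); c=camera_params('wrist'); im,d=get_image('wrist'); im=im[:,:,::-1].copy()
    if save: cv2.imwrite(f'pics/{tag}.png',im)
    np.savez(tag+'.npz',im=im,d=d,**c); return im,d,c
def load(tag):
    f=np.load(tag+'.npz'); return f['im'],f['d'],{k:f[k] for k in('fx','fy','cx','cy','rvec','tvec')}
def find(im,d,c,near,r,zlo,zhi,kind):
    W=world(d,c); m=(d>0)&(np.hypot(W[...,0]-near[0],W[...,1]-near[1])<r)&(W[...,2]>zlo)&(W[...,2]<zhi)
    P=W[m]
    if len(P)<20: print(kind,'few',len(P)); return
    h=cv2.convexHull(P[:,:2].astype(np.float32)); z=np.median(P[:,2])
    mr=cv2.minAreaRect(h); mc=cv2.minEnclosingCircle(h)
    M=cv2.moments(h); ce=(M['m10']/M['m00'],M['m01']/M['m00'])
    out=f"{kind} n{len(P)} z{z:.4f} cen {np.round(ce,4)} rect {np.round(mr[0],4)} {np.round(mr[1],4)} {mr[2]:.1f} circ {np.round(mc[0],4)} {mc[1]:.4f}"
    if kind=='nut':  # flats: yaw minimising width
        a=np.arange(0,60,1.); Q=h[:,0]
        w=[sum(np.ptp(Q@[np.cos(np.radians(t+k)),np.sin(np.radians(t+k))]) for k in(0,60,120))/3 for t in a]
        i=int(np.argmin(w)); out+=f" flatyaw {a[i]} w {w[i]:.4f} wmax {max(w):.4f}"
    print(out)
E
python3 - <<'E'
from h import *
a=load('w1')
find(*a,(.4315,-.088),.035,.016,.03,'nut')
find(*a,(.4334,.097),.035,.016,.03,'nut')
find(*a,(.435,-.256),.09,.022,.04,'tray')
find(*a,(.61,-.265),.09,.022,.04,'tray')
find(*a,(.5985,-.092),.03,.022,.08,'noz')
E
```

```text
nut n811 z0.0211 cen [ 0.4297 -0.09  ] rect [ 0.4297 -0.0902] [0.0363 0.0404] 7.5 circ [ 0.4296 -0.09  ] 0.0209 flatyaw 8.0 w 0.0362 wmax 0.0411
nut n1016 z0.0210 cen [0.4315 0.0968] rect [0.4315 0.0969] [0.036  0.0411] 21.3 circ [0.4316 0.0969] 0.0208 flatyaw 22.0 w 0.0370 wmax 0.0411
tray n2318 z0.0275 cen [ 0.434  -0.2583] rect [ 0.4339 -0.2584] [0.1122 0.1101] 80.1 circ [ 0.434  -0.2578] 0.0769
tray n1964 z0.0273 cen [ 0.5902 -0.266 ] rect [ 0.5931 -0.2644] [0.112  0.0736] 84.0 circ [ 0.5911 -0.2642] 0.0641
noz n426 z0.0328 cen [ 0.5901 -0.0958] rect [ 0.5892 -0.0958] [0.0104 0.0273] 11.4 circ [ 0.5935 -0.0949] 0.0138
```

```bash
python3 -c "
from h import *
print(move(.4297,-.090,.07,68))"
```

```text
(array([-0.37,  0.55, 12.99]), np.float64(35.4))
```

apply_moves(motion=[{"tx": -0.37, "ty": 0.55, "tz": 6, "turn": 7.1, "jaw": 0.4}, {"tx": -0.37, "ty": 0.55, "tz": 10, "turn": 14.2, "jaw": 0.4}, {"tx": -0.37, "ty": 0.55, "tz": 13, "turn": 21.3, "jaw": 0.4}, {"tx": -0.37, "ty": 0.55, "tz": 13, "turn": 28.4, "jaw": 0.4}, {"tx": -0.37, "ty": 0.55, "tz": 13, "turn": 35.4, "jaw": 0.4}])

```text
time_s: 1.73
position: [0.4279, -0.0904, 0.0673]
tool_rot: [[0.924, -0.382, -0.007], [-0.382, -0.924, 0.006], [-0.008, -0.003, -1.0]]
ft_force: [-1.1, -0.5, -0.2]
grip_width: 0.0599
```

apply_moves(motion=[{"tx": 0, "ty": 0, "tz": 2.5, "turn": 0, "jaw": 0.4}, {"tx": 0, "ty": 0, "tz": 4.2, "turn": 0, "jaw": 0.4}, {"tx": 0, "ty": 0, "tz": 4.9, "turn": 0, "jaw": 0.4}, {"tx": 0, "ty": 0, "tz": 4.9, "turn": 0, "jaw": 0.4}])

```text
time_s: 2.07
position: [0.4267, -0.0907, 0.0173]
tool_rot: [[0.924, -0.383, -0.009], [-0.383, -0.924, 0.007], [-0.011, -0.003, -1.0]]
ft_force: [-0.7, 0.1, 0.3]
grip_width: 0.0593
```

```bash
python3 -c "
from h import *
s=telemetry.observe();print(s['position'],s['tool_rot'][:,2],s['ft_force'])
print(move(.4297,-.090,.021,68))"
```

```text
[ 0.4267403  -0.09069957  0.01732223] [-0.00930901  0.00684153 -0.99993327] [-0.73466519  0.12974714  0.33418272]
(array([ 0.24, -0.18, -0.37]), np.float64(-0.5))
```

apply_moves(motion=[{"tx": 0.24, "ty": -0.18, "tz": -0.35, "turn": -0.5, "jaw": 0.4}, {"tx": 0.24, "ty": -0.18, "tz": -0.35, "turn": -0.5, "jaw": -0.5}, {"tx": 0.24, "ty": -0.18, "tz": -0.35, "turn": -0.5, "jaw": -0.5}, {"tx": 0.24, "ty": -0.18, "tz": -0.35, "turn": -0.5, "jaw": -0.5}, {"tx": 0.24, "ty": -0.18, "tz": -0.35, "turn": -0.5, "jaw": -0.5}])

```text
time_s: 2.48
position: [0.4303, -0.0903, 0.0221]
tool_rot: [[0.927, -0.375, -0.007], [-0.375, -0.927, 0.005], [-0.008, -0.002, -1.0]]
ft_force: [-0.8, -0.7, 7.6]
grip_width: 0.0348
```

apply_moves(motion=[{"tx": 0, "ty": 0, "tz": -3.5, "turn": 0, "jaw": -0.5}, {"tx": 0, "ty": 0, "tz": -7.5, "turn": 0, "jaw": -0.5}, {"tx": 2, "ty": 3.2, "tz": -8, "turn": -4, "jaw": -0.5}, {"tx": 4, "ty": 6.5, "tz": -8, "turn": -8, "jaw": -0.5}, {"tx": 6, "ty": 10, "tz": -8, "turn": -12, "jaw": -0.5}])

```text
time_s: 2.9
position: [0.4495, -0.2071, 0.1031]
tool_rot: [[0.986, -0.168, -0.004], [-0.168, -0.986, 0.003], [-0.005, -0.003, -1.0]]
ft_force: [1.4, 0.5, -2.2]
grip_width: 0.0349
```

```bash
python3 -c "
from h import *
print(telemetry.observe()['grip_width'],move(.4586,-.2628,.08,80))"
```

```text
0.03486975172678152 (array([1.85, 5.35, 2.29]), np.float64(0.3))
```

apply_moves(motion=[{"tx": 1.85, "ty": 5.35, "tz": 0.5, "turn": 0, "jaw": -0.5}, {"tx": 1.85, "ty": 5.35, "tz": 2.5, "turn": 0, "jaw": -0.5}, {"tx": 1.85, "ty": 5.35, "tz": 4.5, "turn": 0, "jaw": -0.5}, {"tx": 1.85, "ty": 5.35, "tz": 5.5, "turn": 0, "jaw": -0.5}])

```text
time_s: 3.23
position: [0.4576, -0.2632, 0.0464]
tool_rot: [[0.985, -0.17, -0.006], [-0.17, -0.985, 0.005], [-0.006, -0.004, -1.0]]
ft_force: [-0.5, 1.1, -1.5]
grip_width: 0.0351
```

```bash
python3 -c "
from h import *
print(telemetry.observe()['grip_width'],move(.4586,-.2628,.0265,80))"
```

```text
0.0350769681216135 (array([ 0.1 , -0.05,  1.99]), np.float64(0.2))
```

apply_moves(motion=[{"tx": 0.1, "ty": -0.05, "tz": 1.3, "turn": 0, "jaw": -0.5}, {"tx": 0.1, "ty": -0.05, "tz": 1.9, "turn": 0, "jaw": -0.5}, {"tx": 0.1, "ty": -0.05, "tz": 2, "turn": 0, "jaw": -0.5}, {"tx": 0.1, "ty": -0.05, "tz": 2, "turn": 0, "jaw": -0.5}])

```text
time_s: 3.57
position: [0.4587, -0.2623, 0.0268]
tool_rot: [[0.986, -0.169, -0.006], [-0.169, -0.986, 0.005], [-0.006, -0.004, -1.0]]
ft_force: [0.6, 0.2, -1.1]
grip_width: 0.0347
```

apply_moves(motion=[{"tx": 0, "ty": 0, "tz": 0, "turn": 0, "jaw": 0.2}, {"tx": 0, "ty": 0, "tz": 0, "turn": 0, "jaw": 0.2}, {"tx": 0, "ty": 0, "tz": -1, "turn": 0, "jaw": 0.2}, {"tx": 0, "ty": 0, "tz": -4, "turn": 0, "jaw": 0.2}, {"tx": 0, "ty": 0, "tz": -7, "turn": 0, "jaw": 0.4}])

```text
time_s: 3.98
position: [0.4588, -0.2623, 0.0981]
tool_rot: [[0.986, -0.169, -0.007], [-0.169, -0.986, 0.006], [-0.008, -0.005, -1.0]]
ft_force: [0.8, 0.8, 0.5]
grip_width: 0.0592
```

```bash
python3 -c "
from h import *
print(move(.4315,.0968,.10,82))"
```

```text
(array([ -8.76, -34.93,   0.04]), np.float64(-1.7))
```

apply_moves(motion=[{"tx": -8.8, "ty": -34.9, "tz": -2, "turn": -1.7, "jaw": 0.4}, {"tx": -8.8, "ty": -34.9, "tz": -2, "turn": -1.7, "jaw": 0.4}, {"tx": -8.8, "ty": -34.9, "tz": -2, "turn": -1.7, "jaw": 0.4}, {"tx": -8.8, "ty": -34.9, "tz": -2, "turn": -1.7, "jaw": 0.4}, {"tx": -8.8, "ty": -34.9, "tz": -2, "turn": -1.7, "jaw": 0.4}])

```text
time_s: 4.4
position: [0.4426, -0.0537, 0.1117]
tool_rot: [[0.99, -0.14, -0.005], [-0.14, -0.99, 0.005], [-0.006, -0.004, -1.0]]
ft_force: [0.2, -0.5, 0.4]
grip_width: 0.0597
```

```bash
python3 -c "
from h import *
print(move(.4315,.0968,.10,82))
look('w2')"
```

```text
(array([ -3.2 , -14.74,   1.26]), np.float64(-0.1))
```

View pics/w2.png

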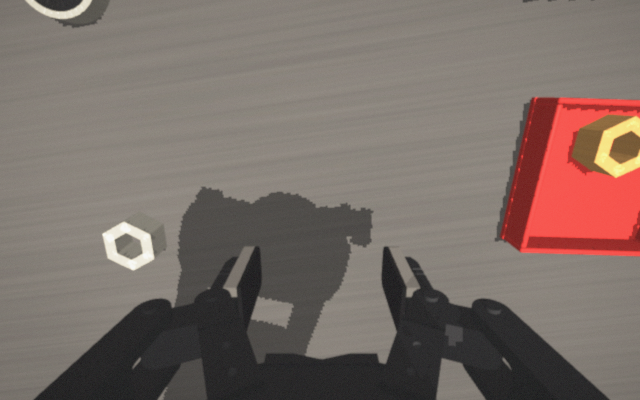

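The brass nut lies flat in the red tray at (610,145). The steel nut is untouched at (130,245).

apply_moves(motion=[{"tx": -3.2, "ty": -14.7, "tz": 2, "turn": 0, "jaw": 0.4}, {"tx": -3.2, "ty": -14.7, "tz": 2, "turn": 0, "jaw": 0.4}, {"tx": -3.2, "ty": -14.7, "tz": 2, "turn": 0, "jaw": 0.4}, {"tx": -3.2, "ty": -14.7, "tz": 3, "turn": 0, "jaw": 0.4}, {"tx": -3.2, "ty": -14.7, "tz": 5, "turn": 0, "jaw": 0.4}])

```text
time_s: 4.87
position: [0.4283, 0.1077, 0.0648]
tool_rot: [[0.991, -0.131, -0.004], [-0.131, -0.991, 0.009], [-0.005, -0.008, -1.0]]
ft_force: [0.0, -1.0, -1.3]
grip_width: 0.0597
```

```bash
python3 -c "
from h import *
print(move(.4315,.0968,.021,82))
a=look('w3',0);find(*a,(.4315,.0968),.035,.016,.03,'nut')"
```

```text
(array([0.48, 1.07, 4.36]), np.float64(0.5))
nut n2389 z0.0210 cen [0.4317 0.0973] rect [0.4319 0.0972] [0.0362 0.0411] 80.3 circ [0.4316 0.0972] 0.0209 flatyaw 21.0 w 0.0366 wmax 0.0413
```

apply_moves(motion=[{"tx": 0.48, "ty": 1.05, "tz": 0.5, "turn": 0.5, "jaw": 0.4}, {"tx": 0.48, "ty": 1.05, "tz": 1, "turn": 0.5, "jaw": 0.4}, {"tx": 0.48, "ty": 1.05, "tz": 2.2, "turn": 0.5, "jaw": 0.4}, {"tx": 0.48, "ty": 1.05, "tz": 3.2, "turn": 0.5, "jaw": 0.4}, {"tx": 0.48, "ty": 1.05, "tz": 4, "turn": 0.5, "jaw": 0.4}])

```text
time_s: 5.33
position: [0.4308, 0.0934, 0.0211]
tool_rot: [[0.99, -0.143, -0.009], [-0.142, -0.99, 0.008], [-0.01, -0.007, -1.0]]
ft_force: [0.5, -0.4, 0.5]
grip_width: 0.0593
```

```bash
python3 -c "
from h import *
print(move(.4316,.0972,.021,82))"
```

```text
(array([ 0.03, -0.38,  0.01]), np.float64(-0.2))
```

apply_moves(motion=[{"tx": 0.03, "ty": -0.38, "tz": -0.05, "turn": 0, "jaw": 0.4}, {"tx": 0.03, "ty": -0.38, "tz": -0.1, "turn": 0, "jaw": -0.5}, {"tx": 0.03, "ty": -0.38, "tz": -0.1, "turn": 0, "jaw": -0.5}, {"tx": 0.03, "ty": -0.38, "tz": -0.1, "turn": 0, "jaw": -0.5}, {"tx": 0.03, "ty": -0.38, "tz": -0.1, "turn": 0, "jaw": -0.5}])

```text
time_s: 5.75
position: [0.4322, 0.0969, 0.023]
tool_rot: [[0.99, -0.142, -0.007], [-0.142, -0.99, 0.008], [-0.008, -0.007, -1.0]]
ft_force: [-0.8, -2.4, 6.6]
grip_width: 0.0347
```

apply_moves(motion=[{"tx": 0, "ty": 0, "tz": -3, "turn": 0, "jaw": -0.5}, {"tx": 0, "ty": 0, "tz": -6.5, "turn": 0, "jaw": -0.5}, {"tx": 0, "ty": 3, "tz": -8, "turn": 0, "jaw": -0.5}, {"tx": 0, "ty": 7, "tz": -8, "turn": 0, "jaw": -0.5}, {"tx": 0, "ty": 11, "tz": -8, "turn": 0, "jaw": -0.5}])

```text
time_s: 6.17
position: [0.4172, -0.0135, 0.1038]
tool_rot: [[0.99, -0.14, -0.003], [-0.14, -0.99, 0.007], [-0.004, -0.006, -1.0]]
ft_force: [0.4, -1.0, -1.5]
grip_width: 0.0348
```

```bash
python3 -c "
from h import *
print(move(.4094,-.2542,.10,80))"
```

```text
(array([ 2.6 , 23.94,  0.22]), np.float64(2.0))
```

apply_moves(motion=[{"tx": 0.5, "ty": 4.1, "tz": 0, "turn": 0, "jaw": -0.5}, {"tx": 1, "ty": 8.2, "tz": 0, "turn": 0, "jaw": -0.5}, {"tx": 1.5, "ty": 12.3, "tz": 0, "turn": 1, "jaw": -0.5}, {"tx": 2, "ty": 16, "tz": 0, "turn": 2, "jaw": -0.5}, {"tx": 2.3, "ty": 19, "tz": 0, "turn": 2, "jaw": -0.5}])

```text
time_s: 6.58
position: [0.4131, -0.2078, 0.103]
tool_rot: [[0.984, -0.177, -0.002], [-0.177, -0.984, 0.006], [-0.003, -0.005, -1.0]]
ft_force: [1.1, -0.4, -0.5]
grip_width: 0.0347
```

apply_moves(motion=[{"tx": 0.3, "ty": 3, "tz": 0, "turn": 0, "jaw": -0.5}, {"tx": 0.3, "ty": 4.5, "tz": 1, "turn": 0, "jaw": -0.5}, {"tx": 0.3, "ty": 4.8, "tz": 3, "turn": 0, "jaw": -0.5}, {"tx": 0.3, "ty": 4.8, "tz": 4, "turn": 0, "jaw": -0.5}])

```text
time_s: 6.92
position: [0.4069, -0.2565, 0.0618]
tool_rot: [[0.984, -0.179, -0.002], [-0.179, -0.984, 0.006], [-0.003, -0.005, -1.0]]
ft_force: [-0.8, 0.7, -2.0]
grip_width: 0.0348
```

```bash
python3 -c "
from h import *
print(move(.4094,-.2542,.0275,80), telemetry.observe()['grip_width'])"
```

```text
(array([ 0.22, -0.25,  3.43]), np.float64(-0.3)) 0.0348474403084568
```

apply_moves(motion=[{"tx": 0.22, "ty": -0.25, "tz": 0.5, "turn": 0, "jaw": -0.5}, {"tx": 0.22, "ty": -0.25, "tz": 1.8, "turn": 0, "jaw": -0.5}, {"tx": 0.22, "ty": -0.25, "tz": 2.9, "turn": 0, "jaw": -0.5}, {"tx": 0.22, "ty": -0.25, "tz": 3.4, "turn": 0, "jaw": -0.5}, {"tx": 0.22, "ty": -0.25, "tz": 3.45, "turn": 0, "jaw": -0.5}])

```text
time_s: 7.33
position: [0.4095, -0.2539, 0.0273]
tool_rot: [[0.984, -0.178, -0.003], [-0.178, -0.984, 0.006], [-0.004, -0.006, -1.0]]
ft_force: [0.1, 0.6, -0.3]
grip_width: 0.0346
```

apply_moves(motion=[{"tx": 0, "ty": 0, "tz": 0, "turn": 0, "jaw": 0.2}, {"tx": 0, "ty": 0, "tz": 0, "turn": 0, "jaw": 0.2}, {"tx": 0, "ty": 0, "tz": -1, "turn": 0, "jaw": 0.2}, {"tx": 0, "ty": 0, "tz": -4, "turn": 0, "jaw": 0.2}, {"tx": 0, "ty": 0, "tz": -8, "turn": 0, "jaw": 0.2}])

```text
time_s: 7.75
position: [0.4089, -0.2536, 0.107]
tool_rot: [[0.984, -0.178, -0.006], [-0.178, -0.984, 0.01], [-0.008, -0.008, -1.0]]
ft_force: [0.2, -0.3, -0.5]
grip_width: 0.0513
```

```bash
python3 -c "
from h import *
print(move(.5985,-.092,.20,80))"
```

```text
(array([ 15.7 , -19.36,  -9.26]), np.float64(-0.3))
```

apply_moves(motion=[{"tx": 1.6, "ty": -2, "tz": -2.5, "turn": 0, "jaw": 0.2}, {"tx": 3.2, "ty": -4.2, "tz": -5, "turn": 0, "jaw": 0.2}, {"tx": 4.8, "ty": -6.4, "tz": -7.5, "turn": 0, "jaw": 0.2}, {"tx": 6.2, "ty": -8.4, "tz": -9.5, "turn": 0, "jaw": 0.2}, {"tx": 7, "ty": -10, "tz": -11, "turn": 0, "jaw": 0.2}])

```text
time_s: 8.17
position: [0.4978, -0.1674, 0.2201]
tool_rot: [[0.984, -0.177, -0.003], [-0.177, -0.984, 0.008], [-0.004, -0.007, -1.0]]
ft_force: [0.3, -0.7, -0.5]
grip_width: 0.0512
```

```bash
python3 - <<'E'
from h import *
a=look('w4')
find(*a,(.4586,-.2628),.035,.02,.032,'nut')
find(*a,(.4094,-.2542),.035,.02,.032,'nut')
find(*a,(.61,-.265),.09,.022,.04,'tray')
find(*a,(.5985,-.092),.03,.022,.032,'step')
find(*a,(.5985,-.092),.03,.051,.07,'tip')
find(*a,(.5985,-.092),.04,.005,.07,'all')
E
```

```text
nut n1016 z0.0252 cen [ 0.4605 -0.263 ] rect [ 0.4561 -0.2635] [0.045  0.0649] 80.8 circ [ 0.4586 -0.2628] 0.0351 flatyaw 51.0 w 0.0592 wmax 0.0606
nut n897 z0.0251 cen [ 0.409  -0.2558] rect [ 0.4109 -0.2541] [0.0382 0.067 ] 88.3 circ [ 0.4107 -0.2598] 0.0345 flatyaw 42.0 w 0.0555 wmax 0.0574
tray n1559 z0.0277 cen [ 0.5994 -0.2646] rect [ 0.6009 -0.2656] [0.1102 0.0883] 83.3 circ [ 0.6012 -0.2652] 0.0702
step n176 z0.0305 cen [ 0.5987 -0.0946] rect [ 0.5985 -0.0948] [0.0289 0.029 ] 47.3 circ [ 0.5987 -0.0946] 0.0149
tip n164 z0.0559 cen [ 0.5983 -0.0959] rect [ 0.5981 -0.0966] [0.0129 0.0162] 73.2 circ [ 0.5985 -0.095 ] 0.0087
all n859 z0.0370 cen [ 0.5986 -0.0946] rect [ 0.5985 -0.0948] [0.0289 0.029 ] 47.2 circ [ 0.5986 -0.0946] 0.0150
```

View pics/w4.png

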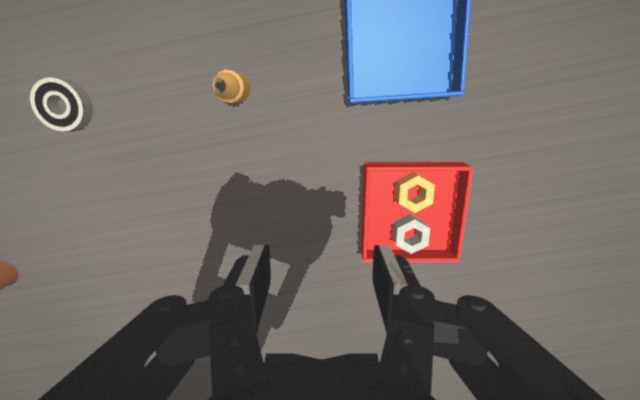

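The w4 picture shows both nuts flat in the red tray, at (416,192) and (413,236). The brass nozzle is at (231,87) and the blue tray at (405,50).

```bash
python3 -c "
from h import *
print(move(.5986,-.0946,.1,82))"
```

```text
(array([ 8.51, -8.69, 12.28]), np.float64(-2.1))
```

apply_moves(motion=[{"tx": 2.2, "ty": -2.2, "tz": 2.5, "turn": -2, "jaw": 0.2}, {"tx": 4.4, "ty": -4.4, "tz": 5, "turn": -2, "jaw": 0.2}, {"tx": 6.3, "ty": -6.5, "tz": 8, "turn": -2, "jaw": 0.2}, {"tx": 7.7, "ty": -8, "tz": 10.5, "turn": -2, "jaw": 0.2}, {"tx": 8.5, "ty": -8.7, "tz": 12, "turn": -2, "jaw": 0.2}])

```text
time_s: 8.63
position: [0.5988, -0.0924, 0.1]
tool_rot: [[0.99, -0.139, -0.002], [-0.139, -0.99, 0.008], [-0.003, -0.008, -1.0]]
ft_force: [0.1, -0.1, -0.2]
grip_width: 0.0514
```

```bash
python3 -c "
from h import *
print(move(.5986,-.0946,.02,82))
a=look('w5',0);find(*a,(.5985,-.094),.03,.005,.07,'all');find(*a,(.5985,-.094),.03,.022,.032,'step')"
```

```text
(array([0.03, 0.28, 7.99]), np.float64(-0.0))
all n1724 z0.0384 cen [ 0.5997 -0.0944] rect [ 0.5997 -0.0942] [0.0289 0.029 ] 22.3 circ [ 0.5993 -0.0944] 0.0151
step n335 z0.0303 cen [ 0.5996 -0.0944] rect [ 0.5997 -0.0941] [0.0289 0.0289] 22.3 circ [ 0.5993 -0.0944] 0.0151
```

apply_moves(motion=[{"tx": 0.1, "ty": 0.28, "tz": 1.5, "turn": 0, "jaw": 0.2}, {"tx": 0.1, "ty": 0.28, "tz": 3.5, "turn": 0, "jaw": 0.2}, {"tx": 0.1, "ty": 0.28, "tz": 5.5, "turn": 0, "jaw": 0.2}, {"tx": 0.1, "ty": 0.28, "tz": 7.2, "turn": 0, "jaw": 0.2}, {"tx": 0.1, "ty": 0.28, "tz": 7.7, "turn": 0, "jaw": 0.2}])

```text
time_s: 9.1
position: [0.5977, -0.0944, 0.0193]
tool_rot: [[0.99, -0.14, -0.007], [-0.139, -0.99, 0.01], [-0.009, -0.009, -1.0]]
ft_force: [-0.4, 0.1, -0.7]
grip_width: 0.0515
```

```bash
python3 -c "
from h import *
s=telemetry.observe();print(move(.5990,-.0944,.021,82),s['ft_force'])"
```

```text
(array([ 0.13, -0.02, -0.17]), np.float64(-0.0)) [-0.44661393  0.13086396 -0.68172682]
```

apply_moves(motion=[{"tx": 0.13, "ty": 0, "tz": -0.3, "turn": 0, "jaw": -0.6}, {"tx": 0.13, "ty": 0, "tz": -0.3, "turn": 0, "jaw": -0.6}, {"tx": 0.13, "ty": 0, "tz": -0.3, "turn": 0, "jaw": -0.6}, {"tx": 0.13, "ty": 0, "tz": -0.3, "turn": 0, "jaw": -0.6}, {"tx": 0.13, "ty": 0, "tz": -0.3, "turn": 0, "jaw": -0.6}])

```text
time_s: 9.52
position: [0.5996, -0.095, 0.0237]
tool_rot: [[0.99, -0.139, -0.005], [-0.139, -0.99, 0.009], [-0.006, -0.008, -1.0]]
ft_force: [-1.0, -1.6, 7.3]
grip_width: 0.0285
```

apply_moves(motion=[{"tx": 0, "ty": 0, "tz": -2, "turn": 0, "jaw": -0.6}, {"tx": 0, "ty": 0, "tz": -5, "turn": 0, "jaw": -0.6}, {"tx": 0, "ty": 1, "tz": -7.5, "turn": 0, "jaw": -0.6}, {"tx": 0, "ty": 4, "tz": -8, "turn": 0, "jaw": -0.6}, {"tx": 0, "ty": 7, "tz": -8, "turn": 0, "jaw": -0.6}])

```text
time_s: 9.93
position: [0.5911, -0.1653, 0.1059]
tool_rot: [[0.991, -0.137, -0.001], [-0.137, -0.991, 0.007], [-0.002, -0.007, -1.0]]
ft_force: [0.8, 0.5, -0.9]
grip_width: 0.0279
```

```bash
python3 -c "
from h import *
s=telemetry.observe();print(move(.6355,-.2697,.1,83),s['grip_width'])"
```

```text
(array([5.83, 9.74, 0.51]), np.float64(-0.9)) 0.027887789782059014
```

apply_moves(motion=[{"tx": 1.7, "ty": 3, "tz": 0, "turn": 0, "jaw": -0.6}, {"tx": 3.4, "ty": 6, "tz": 0, "turn": 0, "jaw": -0.6}, {"tx": 4.8, "ty": 8, "tz": 0, "turn": 0, "jaw": -0.6}, {"tx": 5.6, "ty": 9.4, "tz": 0, "turn": 0, "jaw": -0.6}, {"tx": 5.8, "ty": 9.7, "tz": 0, "turn": 0, "jaw": -0.6}])

```text
time_s: 10.35
position: [0.6355, -0.272, 0.1048]
tool_rot: [[0.99, -0.139, -0.0], [-0.139, -0.99, 0.006], [-0.001, -0.006, -1.0]]
ft_force: [-0.1, 0.2, -1.2]
grip_width: 0.0283
```

```bash
python3 -c "
from h import *
s=telemetry.observe();print(move(.6355,-.2697,.05,83),s['grip_width'])
a=look('w6');find(*a,(.6117,-.2669),.09,.022,.032,'tray')"
```

```text
(array([-0.02, -0.19,  5.48]), np.float64(-1.0)) 0.028315088844337963
tray n2836 z0.0277 cen [ 0.6149 -0.2673] rect [ 0.6117 -0.2669] [0.1103 0.1109] 83.5 circ [ 0.622 -0.268] 0.0703
```

View pics/w6.png

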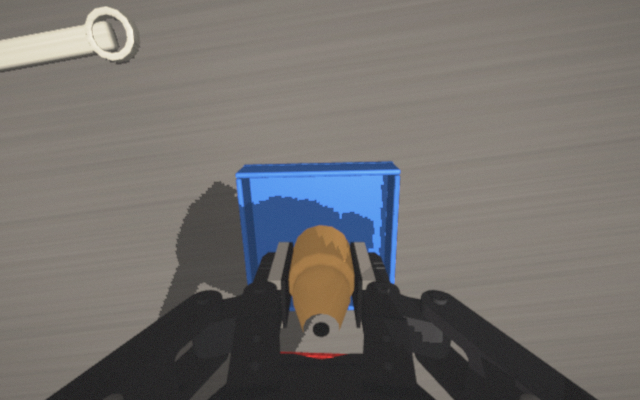

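The nozzle is gripped over the blue tray, with its tip at (320,328) and its base at (322,235). I'll check its tilt before lowering it.

```bash
python3 - <<'E'
from h import *
im,d,c=load('w6'); W=world(d,c); h=cv2.cvtColor(im,cv2.COLOR_BGR2HSV)
m=(h[...,0]>8)&(h[...,0]<28)&(h[...,1]>90)&(np.hypot(W[...,0]-.6355,W[...,1]+.272)<.06)&(W[...,2]>.05)
P=W[m]; print(len(P))
for z in np.arange(P[:,2].min(),P[:,2].max(),.005):
    Q=P[(P[:,2]>=z)&(P[:,2]<z+.005)]
    if len(Q)>5: print(round(z,3),len(Q),'x %.4f..%.4f'%(Q[:,0].min(),Q[:,0].max()),'y %.4f..%.4f mid %.4f'%(Q[:,1].min(),Q[:,1].max(),(Q[:,1].min()+Q[:,1].max())/2))
E
```

```text
5116
0.081 167 x 0.6380..0.6504 y -0.2865..-0.2581 mid -0.2723
0.086 218 x 0.6381..0.6508 y -0.2867..-0.2582 mid -0.2725
0.091 260 x 0.6378..0.6506 y -0.2867..-0.2585 mid -0.2726
0.096 263 x 0.6380..0.6505 y -0.2867..-0.2584 mid -0.2726
0.101 306 x 0.6238..0.6505 y -0.2867..-0.2584 mid -0.2726
0.106 360 x 0.6279..0.6504 y -0.2867..-0.2570 mid -0.2719
0.111 957 x 0.6290..0.6503 y -0.2866..-0.2575 mid -0.2720
0.116 357 x 0.6359..0.6476 y -0.2838..-0.2585 mid -0.2711
0.121 634 x 0.6337..0.6476 y -0.2836..-0.2606 mid -0.2721
0.126 636 x 0.6329..0.6463 y -0.2824..-0.2616 mid -0.2720
0.131 605 x 0.6333..0.6449 y -0.2807..-0.2631 mid -0.2719
0.136 353 x 0.6340..0.6434 y -0.2794..-0.2647 mid -0.2720
```

apply_moves(motion=[{"tx": 0, "ty": -0.2, "tz": 1.5, "turn": -1, "jaw": -0.6}, {"tx": 0, "ty": -0.2, "tz": 3.2, "turn": -1, "jaw": -0.6}, {"tx": 0, "ty": -0.2, "tz": 4.8, "turn": -1, "jaw": -0.6}, {"tx": 0, "ty": -0.2, "tz": 5.8, "turn": -1, "jaw": -0.6}, {"tx": 0, "ty": -0.2, "tz": 6.3, "turn": -1, "jaw": -0.6}])

```text
time_s: 10.82
position: [0.6348, -0.267, 0.0404]
tool_rot: [[0.993, -0.121, -0.003], [-0.121, -0.993, 0.009], [-0.004, -0.008, -1.0]]
ft_force: [0.1, -0.6, -2.3]
grip_width: 0.0285
```

```bash
python3 -c "
from h import *
s=telemetry.observe();print(move(.6355,-.2697,.0283,83),s['grip_width'])"
```

```text
(array([0.1 , 0.27, 1.2 ]), np.float64(0.1)) 0.028526647819001442
```

apply_moves(motion=[{"tx": 0.1, "ty": 0.2, "tz": 0.5, "turn": 0, "jaw": -0.6}, {"tx": 0.1, "ty": 0.2, "tz": 1, "turn": 0, "jaw": -0.6}, {"tx": 0.1, "ty": 0.2, "tz": 1.2, "turn": 0, "jaw": -0.6}, {"tx": 0.1, "ty": 0.2, "tz": 1.2, "turn": 0, "jaw": -0.6}])

```text
time_s: 11.15
position: [0.6355, -0.2689, 0.0282]
tool_rot: [[0.993, -0.12, -0.003], [-0.12, -0.993, 0.009], [-0.004, -0.008, -1.0]]
ft_force: [1.1, -0.7, -1.6]
grip_width: 0.0283
```

apply_moves(motion=[{"tx": 0, "ty": 0, "tz": 0, "turn": 0, "jaw": 0.1}, {"tx": 0, "ty": 0, "tz": 0, "turn": 0, "jaw": 0.1}, {"tx": 0, "ty": 0, "tz": -1.5, "turn": 0, "jaw": 0.1}, {"tx": 0, "ty": 0, "tz": -4.5, "turn": 0, "jaw": 0.1}, {"tx": 0, "ty": 0, "tz": -8.5, "turn": 0, "jaw": 0.1}])

```text
time_s: 11.57
position: [0.6348, -0.2691, 0.112]
tool_rot: [[0.993, -0.121, -0.007], [-0.121, -0.993, 0.012], [-0.009, -0.011, -1.0]]
ft_force: [0.4, -0.3, 0.2]
grip_width: 0.0469
```

```bash
python3 -c "
from h import *
a=look('w7');find(*a,(.6355,-.2697),.03,.008,.08,'all')
print(move(.4387,.252,.15,120))"
```

```text
all n1683 z0.0389 cen [ 0.6435 -0.2701] rect [ 0.6437 -0.2696] [0.0292 0.0437] 85.5 circ [ 0.6436 -0.2704] 0.0226
(array([-26.07, -49.54,  -2.68]), np.float64(-36.9))
```

apply_moves(motion=[{"tx": -2.2, "ty": -3.3, "tz": -1.5, "turn": 0, "jaw": 0.2}, {"tx": -4.4, "ty": -6.6, "tz": -3, "turn": 0, "jaw": 0.2}, {"tx": -6.6, "ty": -9.9, "tz": -4, "turn": 0, "jaw": 0.2}, {"tx": -8.8, "ty": -13.2, "tz": -4.5, "turn": 0, "jaw": 0.2}, {"tx": -11, "ty": -16.5, "tz": -4.5, "turn": 0, "jaw": 0.2}])

```text
time_s: 12.03
position: [0.548, -0.093, 0.1702]
tool_rot: [[0.993, -0.121, 0.011], [-0.121, -0.993, 0.001], [0.011, -0.002, -1.0]]
ft_force: [0.2, 0.9, 0.3]
grip_width: 0.0513
```

apply_moves(motion=[{"tx": -2.2, "ty": -3.3, "tz": 0, "turn": 0, "jaw": 0.2}, {"tx": -4.4, "ty": -6.6, "tz": 0, "turn": 0, "jaw": 0.2}, {"tx": -6.6, "ty": -9.9, "tz": 0, "turn": 0, "jaw": 0.2}, {"tx": -8.8, "ty": -13.2, "tz": 0, "turn": 0, "jaw": 0.2}, {"tx": -11, "ty": -16.5, "tz": 0, "turn": 0, "jaw": 0.2}])

```text
time_s: 12.45
position: [0.4578, 0.0855, 0.1701]
tool_rot: [[0.993, -0.121, 0.013], [-0.121, -0.993, 0.001], [0.013, -0.002, -1.0]]
ft_force: [0.4, 0.9, 0.1]
grip_width: 0.0515
```

```bash
python3 -c "
from h import *
print(move(.38,.24,.16,83))"
```

```text
(array([ -9.61, -14.39,   0.92]), np.float64(0.0))
```

apply_moves(motion=[{"tx": -2.2, "ty": -3.3, "tz": 0, "turn": 0, "jaw": 0.2}, {"tx": -4.4, "ty": -6.6, "tz": 0.3, "turn": 0, "jaw": 0.2}, {"tx": -6.6, "ty": -9.9, "tz": 0.6, "turn": 0, "jaw": 0.2}, {"tx": -8.3, "ty": -12.5, "tz": 0.9, "turn": 0, "jaw": 0.2}, {"tx": -9.3, "ty": -14, "tz": 0.9, "turn": 0, "jaw": 0.2}])

```text
time_s: 12.87
position: [0.3808, 0.2381, 0.1605]
tool_rot: [[0.993, -0.119, 0.014], [-0.119, -0.993, 0.001], [0.014, -0.003, -1.0]]
ft_force: [0.2, -0.5, 0.6]
grip_width: 0.0513
```

```bash
python3 -c "
from h import *
a=look('w8');find(*a,(.4387,.252),.03,.008,.08,'all');find(*a,(.4387,.252),.03,.022,.032,'step')
print(move(.4387,.252,.1,83))"
```

```text
all n902 z0.0434 cen [0.4367 0.2499] rect [0.4367 0.2498] [0.0286 0.0294] 35.5 circ [0.4365 0.25  ] 0.0150
step n182 z0.0309 cen [0.4367 0.2499] rect [0.4367 0.2498] [0.0286 0.0294] 35.5 circ [0.4365 0.25  ] 0.0150
(array([ 5.58, -1.94,  6.15]), np.float64(0.2))
```

View pics/w8.png

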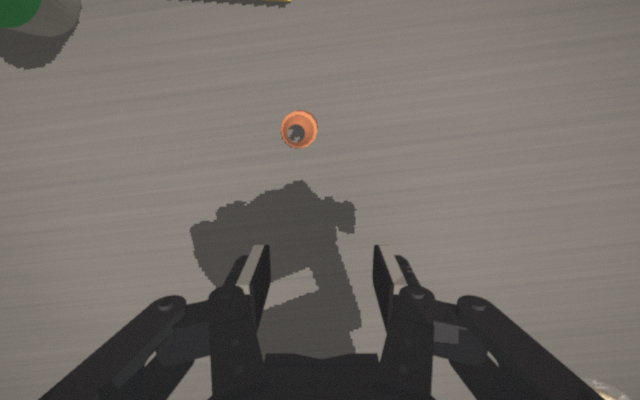

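The copper nozzle is at (300,129), and the can is well away at the upper left.

apply_moves(motion=[{"tx": 2.5, "ty": -0.8, "tz": 1.5, "turn": 0, "jaw": 0.2}, {"tx": 4.5, "ty": -1.4, "tz": 3.5, "turn": 0, "jaw": 0.2}, {"tx": 5.2, "ty": -1.7, "tz": 5.2, "turn": 0, "jaw": 0.2}, {"tx": 5.4, "ty": -1.72, "tz": 6.1, "turn": 0, "jaw": 0.2}, {"tx": 5.4, "ty": -1.72, "tz": 6.2, "turn": 0, "jaw": 0.2}])

```text
time_s: 13.33
position: [0.4364, 0.2495, 0.0982]
tool_rot: [[0.993, -0.118, 0.011], [-0.118, -0.993, 0.001], [0.011, -0.003, -1.0]]
ft_force: [-0.5, 0.9, -0.3]
grip_width: 0.0514
```

```bash
python3 -c "
from h import *
a=look('w9',0);find(*a,(.4366,.25),.03,.022,.032,'step')
print(move(.4366,.25,.022,83))"
```

```text
step n340 z0.0302 cen [0.4372 0.2499] rect [0.4374 0.2499] [0.0287 0.0289] 38.0 circ [0.4369 0.2502] 0.0152
(array([-0.07, -0.02,  7.71]), np.float64(0.2))
```

apply_moves(motion=[{"tx": 0, "ty": -0.03, "tz": 1.5, "turn": 0, "jaw": 0.2}, {"tx": 0, "ty": -0.03, "tz": 3.5, "turn": 0, "jaw": 0.2}, {"tx": 0, "ty": -0.03, "tz": 5.5, "turn": 0, "jaw": 0.2}, {"tx": 0, "ty": -0.03, "tz": 7.1, "turn": 0, "jaw": 0.2}, {"tx": 0, "ty": -0.03, "tz": 7.4, "turn": 0, "jaw": 0.2}])

```text
time_s: 13.8
position: [0.4363, 0.2496, 0.0244]
tool_rot: [[0.993, -0.118, 0.01], [-0.118, -0.993, 0.001], [0.01, -0.002, -1.0]]
ft_force: [-0.0, -1.1, -0.9]
grip_width: 0.0514
```

```bash
python3 -c "
from h import *
print(move(.4369,.25,.0225,83))"
```

```text
(array([ 0.06, -0.04,  0.19]), np.float64(0.2))
```

apply_moves(motion=[{"tx": 0.05, "ty": 0, "tz": 0.1, "turn": 0, "jaw": -0.6}, {"tx": 0.05, "ty": 0, "tz": 0.1, "turn": 0, "jaw": -0.6}, {"tx": 0.05, "ty": 0, "tz": 0, "turn": 0, "jaw": -0.6}, {"tx": 0.05, "ty": 0, "tz": 0, "turn": 0, "jaw": -0.6}, {"tx": 0.05, "ty": 0, "tz": 0, "turn": 0, "jaw": -0.6}])

```text
time_s: 14.22
position: [0.4369, 0.2497, 0.0251]
tool_rot: [[0.993, -0.118, 0.011], [-0.118, -0.993, 0.001], [0.011, -0.003, -1.0]]
ft_force: [0.2, -0.1, -1.7]
grip_width: 0.0281
```

apply_moves(motion=[{"tx": 0, "ty": 0, "tz": -2, "turn": 0, "jaw": -0.6}, {"tx": 0, "ty": 0, "tz": -5, "turn": 0, "jaw": -0.6}, {"tx": 0, "ty": 1.5, "tz": -8, "turn": 0, "jaw": -0.6}, {"tx": 0.5, "ty": 4.5, "tz": -10, "turn": 0, "jaw": -0.6}, {"tx": 2, "ty": 8, "tz": -10.5, "turn": 0, "jaw": -0.6}])

```text
time_s: 14.63
position: [0.4458, 0.1682, 0.1334]
tool_rot: [[0.993, -0.115, 0.016], [-0.115, -0.993, 0.002], [0.016, -0.004, -1.0]]
ft_force: [1.8, 0.8, -2.0]
grip_width: 0.0287
```

```bash
python3 -c "
from h import *
print(move(.5879,-.2641,.13,83))"
```

```text
(array([19.07, 41.31,  0.47]), np.float64(0.4))
```

apply_moves(motion=[{"tx": 1.65, "ty": 3.6, "tz": 0, "turn": 0, "jaw": -0.6}, {"tx": 3.3, "ty": 7.2, "tz": 0, "turn": 0, "jaw": -0.6}, {"tx": 4.95, "ty": 10.8, "tz": 0, "turn": 0, "jaw": -0.6}, {"tx": 6.6, "ty": 14.4, "tz": 0, "turn": 0, "jaw": -0.6}, {"tx": 8.25, "ty": 18, "tz": 0, "turn": 0, "jaw": -0.6}])

```text
time_s: 15.05
position: [0.5072, -0.0221, 0.1343]
tool_rot: [[0.993, -0.115, 0.017], [-0.115, -0.993, 0.002], [0.016, -0.004, -1.0]]
ft_force: [1.3, 0.7, -1.2]
grip_width: 0.0284
```

apply_moves(motion=[{"tx": 1.65, "ty": 3.6, "tz": 0, "turn": 0, "jaw": -0.6}, {"tx": 3.3, "ty": 7.2, "tz": 0, "turn": 0, "jaw": -0.6}, {"tx": 4.95, "ty": 10.8, "tz": 0, "turn": 0, "jaw": -0.6}, {"tx": 6.4, "ty": 14, "tz": 0, "turn": 0, "jaw": -0.6}, {"tx": 7.6, "ty": 16.5, "tz": 0, "turn": 0, "jaw": -0.6}])

```text
time_s: 15.47
position: [0.5639, -0.1976, 0.135]
tool_rot: [[0.993, -0.116, 0.017], [-0.117, -0.993, 0.002], [0.017, -0.004, -1.0]]
ft_force: [-0.1, 0.4, -2.0]
grip_width: 0.0286
```

```bash
python3 -c "
from h import *
print(move(.5879,-.2641,.13,83))"
```

```text
(array([3.15, 6.33, 0.53]), np.float64(0.3))
```

apply_moves(motion=[{"tx": 1.4, "ty": 2.8, "tz": 0, "turn": 0, "jaw": -0.6}, {"tx": 2.5, "ty": 5, "tz": 0, "turn": 0, "jaw": -0.6}, {"tx": 3, "ty": 6.1, "tz": 0, "turn": 0, "jaw": -0.6}, {"tx": 3.15, "ty": 6.35, "tz": 0, "turn": 0, "jaw": -0.6}, {"tx": 3.15, "ty": 6.35, "tz": 0, "turn": 0, "jaw": -0.6}])

```text
time_s: 15.88
position: [0.5876, -0.2646, 0.135]
tool_rot: [[0.993, -0.117, 0.016], [-0.117, -0.993, 0.002], [0.016, -0.004, -1.0]]
ft_force: [-0.7, 1.5, -1.8]
grip_width: 0.0285
```

```bash
python3 - <<'E'
from h import *
s=telemetry.observe(); p=s['position']
print(p,move(.5879,-.2641,.0295,83))
im,d,c=look('w10'); W=world(d,c); h=cv2.cvtColor(im,cv2.COLOR_BGR2HSV)
m=(np.hypot(W[...,0]-p[0],W[...,1]-p[1])<.03)&(W[...,2]>.09)&(h[...,1]>90)&((h[...,0]<25)|(h[...,0]>170))
P=W[m]
for z in np.arange(P[:,2].min(),P[:,2].max(),.006):
    Q=P[(P[:,2]>=z)&(P[:,2]<z+.006)]
    if len(Q)>5: print(round(z,3),len(Q),'x %.4f..%.4f'%(Q[:,0].min(),Q[:,0].max()),'y mid %.4f'%((Q[:,1].min()+Q[:,1].max())/2))
find(im,d,c,(.6355,-.2697),.025,.008,.08,'bnoz')
find(im,d,c,(.6355,-.2697),.025,.022,.036,'bnozstep')
E
```

```text
[ 0.587615   -0.26462219  0.13497407] (array([-1.500e-01, -1.000e-02,  1.055e+01]), np.float64(0.3))
0.11 182 x 0.5916..0.6027 y mid -0.2645
0.116 258 x 0.5896..0.6027 y mid -0.2650
0.122 284 x 0.5900..0.6030 y mid -0.2651
0.128 325 x 0.5901..0.6029 y mid -0.2651
0.134 374 x 0.5744..0.6028 y mid -0.2642
0.14 1035 x 0.5737..0.6026 y mid -0.2641
0.146 490 x 0.5749..0.5999 y mid -0.2635
0.152 799 x 0.5734..0.5995 y mid -0.2639
0.158 732 x 0.5773..0.5977 y mid -0.2639
0.164 595 x 0.5738..0.5959 y mid -0.2639
0.17 16 x 0.5769..0.5945 y mid -0.2637
0.182 8 x 0.5933..0.5992 y mid -0.2657
0.188 59 x 0.5942..0.6031 y mid -0.2661
0.194 8 x 0.6011..0.6043 y mid -0.2666
bnoz n1110 z0.0472 cen [ 0.6355 -0.269 ] rect [ 0.6355 -0.2689] [0.0292 0.0288] 75.0 circ [ 0.6356 -0.2691] 0.0149
bnozstep n219 z0.0349 cen [ 0.6355 -0.2691] rect [ 0.6355 -0.2689] [0.0292 0.0288] 75.0 circ [ 0.6354 -0.2691] 0.0148
```

View pics/w10.png

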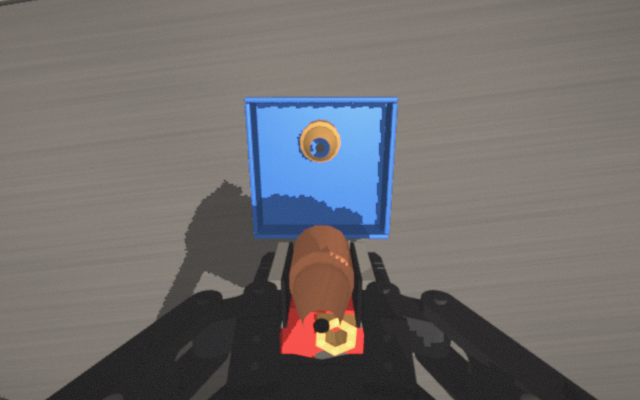

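The brass nozzle stands at (320,140), measured upright at (.6355,-.269). The copper one is held vertical, so I'll lower it.

apply_moves(motion=[{"tx": -0.15, "ty": 0, "tz": 2, "turn": 0, "jaw": -0.6}, {"tx": -0.15, "ty": 0, "tz": 4.5, "turn": 0, "jaw": -0.6}, {"tx": -0.15, "ty": 0, "tz": 7, "turn": 0, "jaw": -0.6}, {"tx": -0.15, "ty": 0, "tz": 8.7, "turn": 0, "jaw": -0.6}, {"tx": -0.15, "ty": 0, "tz": 9.2, "turn": 0, "jaw": -0.6}])

```text
time_s: 16.35
position: [0.5862, -0.261, 0.0404]
tool_rot: [[0.993, -0.115, 0.012], [-0.115, -0.993, 0.006], [0.011, -0.007, -1.0]]
ft_force: [-0.7, 0.1, -1.6]
grip_width: 0.0281
```

```bash
python3 -c "
from h import *
s=telemetry.observe();print(move(.5879,-.2641,.0293,83),s['grip_width'])"
```

```text
(array([0.19, 0.29, 1.11]), np.float64(0.4)) 0.02805318458355372
```

apply_moves(motion=[{"tx": 0.19, "ty": 0.25, "tz": 0.5, "turn": 0, "jaw": -0.6}, {"tx": 0.19, "ty": 0.25, "tz": 0.9, "turn": 0, "jaw": -0.6}, {"tx": 0.19, "ty": 0.25, "tz": 1.1, "turn": 0, "jaw": -0.6}, {"tx": 0.19, "ty": 0.25, "tz": 1.1, "turn": 0, "jaw": -0.6}])

```text
time_s: 16.68
position: [0.5881, -0.2636, 0.0299]
tool_rot: [[0.993, -0.115, 0.012], [-0.115, -0.993, 0.005], [0.012, -0.007, -1.0]]
ft_force: [0.4, 0.3, -1.8]
grip_width: 0.0283
```

apply_moves(motion=[{"tx": 0, "ty": 0, "tz": 0, "turn": 0, "jaw": 0.1}, {"tx": 0, "ty": 0, "tz": 0, "turn": 0, "jaw": 0.1}, {"tx": 0, "ty": 0, "tz": -1.5, "turn": 0, "jaw": 0.1}, {"tx": 0, "ty": 0, "tz": -4.5, "turn": 0, "jaw": 0.1}, {"tx": 0, "ty": 0, "tz": -8.5, "turn": 0, "jaw": 0.1}])

```text
time_s: 17.1
position: [0.5861, -0.2635, 0.1142]
tool_rot: [[0.993, -0.115, 0.009], [-0.115, -0.993, 0.008], [0.008, -0.009, -1.0]]
ft_force: [-0.3, -0.0, -0.2]
grip_width: 0.047
```

```bash
python3 -c "
from h import *
print(move(.55,.08,.18,83))"
```

```text
(array([ -7.49, -33.77,  -6.34]), np.float64(0.4))
```

apply_moves(motion=[{"tx": -0.8, "ty": -3, "tz": -2, "turn": 0, "jaw": 0.6}, {"tx": -1.7, "ty": -6.6, "tz": -4, "turn": 0, "jaw": 0.6}, {"tx": -2.6, "ty": -10.2, "tz": -6, "turn": 0, "jaw": 0.6}, {"tx": -3.5, "ty": -14, "tz": -7, "turn": 0, "jaw": 0.6}, {"tx": -4.5, "ty": -17.8, "tz": -8, "turn": 0, "jaw": 0.7}])

```text
time_s: 17.52
position: [0.561, -0.0807, 0.1975]
tool_rot: [[0.993, -0.116, 0.012], [-0.116, -0.993, 0.007], [0.011, -0.008, -1.0]]
ft_force: [0.7, -1.0, 0.0]
grip_width: 0.073
```

apply_moves(motion=[{"tx": -1, "ty": -3.9, "tz": 0, "turn": 0, "jaw": 0.7}, {"tx": -2, "ty": -7.8, "tz": 0, "turn": 0, "jaw": 0.7}, {"tx": -3, "ty": -11.7, "tz": 0, "turn": 0, "jaw": 0.7}, {"tx": -4, "ty": -15.4, "tz": 0, "turn": 0, "jaw": 0.7}, {"tx": -5, "ty": -18.5, "tz": 0, "turn": 0, "jaw": 0.7}])

```text
time_s: 17.93
position: [0.5322, 0.1112, 0.1995]
tool_rot: [[0.993, -0.115, 0.014], [-0.115, -0.993, 0.007], [0.013, -0.009, -1.0]]
ft_force: [1.4, 0.0, 1.2]
grip_width: 0.0723
```

apply_moves(motion=[{"tx": 0, "ty": -2, "tz": 0, "turn": 0, "jaw": 0.7}, {"tx": 0, "ty": -3, "tz": 0, "turn": 0, "jaw": 0.7}, {"tx": 0, "ty": -3, "tz": 0, "turn": 0, "jaw": 0.7}])

```text
time_s: 18.18
position: [0.5358, 0.1426, 0.2004]
tool_rot: [[0.994, -0.112, 0.015], [-0.112, -0.994, 0.007], [0.014, -0.009, -1.0]]
ft_force: [0.6, -0.3, 0.6]
grip_width: 0.0728
```

```bash
python3 - <<'E'
from h import *
a=look('w11')
find(*a,(.615,.087),.04,.010,.025,'bearing')
find(*a,(.60,.288),.09,.022,.04,'tray')
print(telemetry.observe()['q'],move(.615,.087,.1,83))
E
```

```text
bearing n2183 z0.0147 cen [0.6138 0.0869] rect [0.6136 0.0869] [0.052  0.0512] 83.6 circ [0.6138 0.0868] 0.0262
tray n2666 z0.0275 cen [0.599  0.2885] rect [0.599  0.2886] [0.1106 0.1102] 80.0 circ [0.5989 0.2885] 0.0771
[ 2.35300961 24.09820033 78.99484457  0.37158514 76.05108786 98.79619561] (array([ 8.34,  4.56, 10.09]), np.float64(0.5))
```

View pics/w11.png

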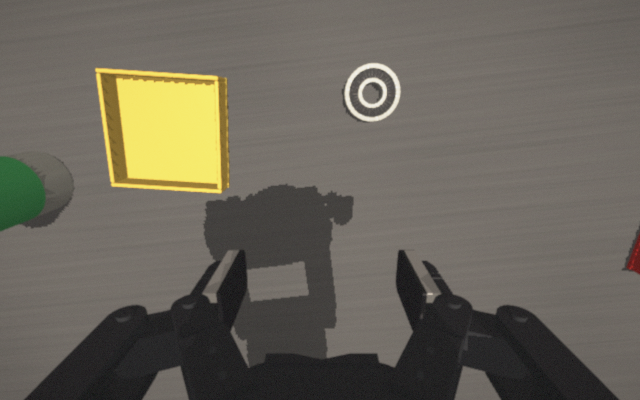

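The w11 picture shows the bearing at (372,93) and the empty yellow tray at (165,130). The can is to its left, with plenty of clearance.

apply_moves(motion=[{"tx": 3, "ty": 1.6, "tz": 2.5, "turn": 1, "jaw": 0.7}, {"tx": 5.6, "ty": 3, "tz": 5, "turn": 2, "jaw": 0.7}, {"tx": 7.3, "ty": 4, "tz": 7.5, "turn": 2.5, "jaw": 0.7}, {"tx": 8.1, "ty": 4.5, "tz": 9.5, "turn": 2.5, "jaw": 0.7}, {"tx": 8.2, "ty": 4.55, "tz": 10.2, "turn": 2.5, "jaw": 0.7}])

```text
time_s: 18.65
position: [0.6139, 0.0839, 0.0955]
tool_rot: [[0.987, -0.161, 0.01], [-0.161, -0.987, 0.007], [0.009, -0.008, -1.0]]
ft_force: [-0.2, 0.3, -0.3]
grip_width: 0.0725
```

```bash
python3 -c "
from h import *
a=look('w12',0);find(*a,(.614,.087),.04,.01,.025,'bearing')
print(move(.6138,.0868,.024,80))"
```

```text
bearing n3625 z0.0147 cen [0.6139 0.0869] rect [0.6139 0.0869] [0.0521 0.0518] 20.7 circ [0.6139 0.0873] 0.0265
(array([-0.03, -0.13,  7.18]), np.float64(0.8))
```

apply_moves(motion=[{"tx": 0, "ty": -0.15, "tz": 1.8, "turn": 0.8, "jaw": 0.7}, {"tx": 0, "ty": -0.15, "tz": 4, "turn": 0.8, "jaw": 0.7}, {"tx": 0, "ty": -0.15, "tz": 5.8, "turn": 0.8, "jaw": 0.7}, {"tx": 0, "ty": -0.15, "tz": 6.6, "turn": 0.8, "jaw": 0.7}, {"tx": 0, "ty": -0.15, "tz": 7, "turn": 0.8, "jaw": 0.7}])

```text
time_s: 19.12
position: [0.6138, 0.0867, 0.0259]
tool_rot: [[0.985, -0.174, 0.009], [-0.174, -0.985, 0.007], [0.008, -0.008, -1.0]]
ft_force: [0.6, -0.1, -0.4]
grip_width: 0.0727
```

```bash
python3 -c "
from h import *
print(move(.6139,.087,.022,80))"
```

```text
(array([ 0.  , -0.02,  0.39]), np.float64(-0.0))
```

apply_moves(motion=[{"tx": 0, "ty": 0, "tz": 0.35, "turn": 0, "jaw": 0.7}, {"tx": 0, "ty": 0, "tz": 0.35, "turn": 0, "jaw": 0}, {"tx": 0, "ty": 0, "tz": 0.35, "turn": 0, "jaw": 0}, {"tx": 0, "ty": 0, "tz": 0.35, "turn": 0, "jaw": 0}, {"tx": 0, "ty": 0, "tz": 0.35, "turn": 0, "jaw": 0}])

```text
time_s: 19.53
position: [0.6143, 0.0868, 0.0244]
tool_rot: [[0.985, -0.174, 0.012], [-0.174, -0.985, 0.007], [0.01, -0.009, -1.0]]
ft_force: [-3.0, -0.0, 6.8]
grip_width: 0.05
```

apply_moves(motion=[{"tx": 0, "ty": 0, "tz": -1, "turn": 0, "jaw": 0}, {"tx": 0, "ty": 0, "tz": -3, "turn": 0, "jaw": 0}, {"tx": 0, "ty": 0, "tz": -5.5, "turn": 0, "jaw": 0}, {"tx": 0, "ty": -2, "tz": -7, "turn": 0, "jaw": 0}, {"tx": 0, "ty": -5, "tz": -7.5, "turn": 0, "jaw": 0}])

```text
time_s: 19.95
position: [0.6236, 0.1342, 0.1043]
tool_rot: [[0.984, -0.177, 0.018], [-0.177, -0.984, 0.006], [0.016, -0.009, -1.0]]
ft_force: [-0.1, 0.3, -1.4]
grip_width: 0.0498
```

```bash
python3 -c "
from h import *
print(move(.599,.2886,.1,80))"
```

```text
(array([ -5.15, -14.76,   0.49]), np.float64(-0.2))
```

apply_moves(motion=[{"tx": -1.3, "ty": -3.6, "tz": 0, "turn": 0, "jaw": 0}, {"tx": -2.6, "ty": -7.2, "tz": 0, "turn": 0, "jaw": 0}, {"tx": -3.8, "ty": -10.8, "tz": 0, "turn": 0, "jaw": 0}, {"tx": -4.7, "ty": -13.4, "tz": 0, "turn": 0, "jaw": 0}, {"tx": -5.1, "ty": -14.6, "tz": 0, "turn": 0, "jaw": 0}])

```text
time_s: 20.37
position: [0.5981, 0.2905, 0.1063]
tool_rot: [[0.985, -0.173, 0.019], [-0.174, -0.985, 0.007], [0.017, -0.011, -1.0]]
ft_force: [0.1, 0.8, -2.2]
grip_width: 0.0497
```

```bash
python3 -c "
from h import *
a=look('w13')
im,d,c=a; W=world(d,c); print(telemetry.observe()['grip_width'],move(.599,.2886,.0285,80))"
```

```text
0.04970775455677958 (array([0.01, 0.31, 7.76]), np.float64(0.0))
```

View pics/w13.png

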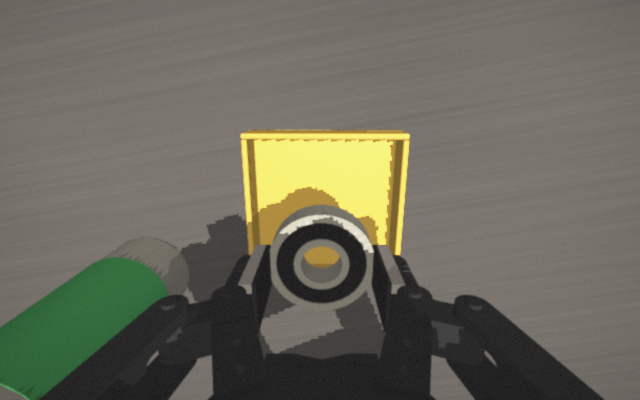

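The bearing is held level over the tray. The can shows at lower left, so I'll check the clearance before descending.

```bash
python3 - <<'E'
from h import *
im,d,c=load('w13'); W=world(d,c); h=cv2.cvtColor(im,cv2.COLOR_BGR2HSV)
m=(h[...,0]>40)&(h[...,0]<85)&(h[...,1]>100)&(W[...,2]>.02); P=W[m]
print(len(P),P.min(0),P.max(0))
im,d,c=load('w11'); W=world(d,c); h=cv2.cvtColor(im,cv2.COLOR_BGR2HSV)
m=(h[...,0]>40)&(h[...,0]<85)&(h[...,1]>100)&(W[...,2]>.02); P=W[m]
print(len(P),P.min(0),P.max(0))
E
```

```text
12475 [0.5621178  0.27631979 0.03881883] [0.67204682 0.45283292 0.2332496 ]
2457 [0.53603422 0.13309445 0.0388983 ] [0.61092584 0.43438958 0.32716469]
```

apply_moves(motion=[{"tx": 0, "ty": 0.3, "tz": 1.8, "turn": 0, "jaw": 0}, {"tx": 0, "ty": 0.3, "tz": 3.8, "turn": 0, "jaw": 0}, {"tx": 0, "ty": 0.3, "tz": 5.5, "turn": 0, "jaw": 0}, {"tx": 0, "ty": 0.3, "tz": 6.4, "turn": 0, "jaw": 0}, {"tx": 0, "ty": 0.3, "tz": 6.7, "turn": 0, "jaw": 0}])

```text
time_s: 20.83
position: [0.5986, 0.2876, 0.0381]
tool_rot: [[0.985, -0.174, 0.017], [-0.174, -0.985, 0.007], [0.015, -0.01, -1.0]]
ft_force: [0.6, 0.4, -1.5]
grip_width: 0.0496
```

```bash
python3 -c "
from h import *
s=telemetry.observe();print(s['ft_force'],move(.599,.2886,.029,80))"
```

```text
[ 0.59244773  0.39013539 -1.46227099] (array([ 0.01, -0.09,  0.91]), np.float64(0.0))
```

apply_moves(motion=[{"tx": 0, "ty": -0.09, "tz": 0.5, "turn": 0, "jaw": 0}, {"tx": 0, "ty": -0.09, "tz": 0.9, "turn": 0, "jaw": 0}, {"tx": 0, "ty": -0.09, "tz": 0.95, "turn": 0, "jaw": 0}, {"tx": 0, "ty": -0.09, "tz": 0.95, "turn": 0, "jaw": 0}])

```text
time_s: 21.17
position: [0.5991, 0.2885, 0.029]
tool_rot: [[0.985, -0.174, 0.017], [-0.174, -0.985, 0.007], [0.016, -0.01, -1.0]]
ft_force: [0.0, -0.2, -1.4]
grip_width: 0.0499
```

apply_moves(motion=[{"tx": 0, "ty": 0, "tz": 0, "turn": 0, "jaw": 0.42}, {"tx": 0, "ty": 0, "tz": 0, "turn": 0, "jaw": 0.42}, {"tx": 0, "ty": 0, "tz": -1, "turn": 0, "jaw": 0.42}, {"tx": 0, "ty": 0, "tz": -3, "turn": 0, "jaw": 0.42}, {"tx": 0, "ty": 0, "tz": -7, "turn": 0, "jaw": 0.42}])

```text
time_s: 21.58
position: [0.5962, 0.2875, 0.0967]
tool_rot: [[0.985, -0.174, 0.01], [-0.174, -0.985, 0.005], [0.009, -0.007, -1.0]]
ft_force: [0.1, -1.0, -0.4]
grip_width: 0.0611
```

apply_moves(motion=[{"tx": -3, "ty": 2, "tz": -2.5, "turn": 0, "jaw": 0.42}, {"tx": -6, "ty": 4, "tz": -5, "turn": 0, "jaw": 0.42}, {"tx": -9, "ty": 6, "tz": -7, "turn": 0, "jaw": 0.42}, {"tx": -12, "ty": 8, "tz": -8, "turn": 0, "jaw": 0.42}, {"tx": -14, "ty": 9, "tz": -8, "turn": 0, "jaw": 0.42}])

```text
time_s: 22.0
position: [0.4396, 0.2219, 0.1782]
tool_rot: [[0.985, -0.174, 0.015], [-0.174, -0.985, 0.006], [0.013, -0.008, -1.0]]
ft_force: [0.8, 0.2, 0.2]
grip_width: 0.0608
```

```bash
python3 - <<'E'
from h import *
a=look('w14')
find(*a,(.599,.2886),.04,.012,.025,'bearing')
im,d=get_image('top'); c=camera_params('top'); im=im[:,:,::-1].copy(); cv2.imwrite('pics/top1.png',im)
find(im,d,c,(.588,-.264),.028,.009,.07,'cnoz');find(im,d,c,(.588,-.264),.028,.05,.07,'cnoztip')
find(im,d,c,(.6355,-.269),.028,.05,.07,'bnoztip')
w=np.hstack([cv2.resize(im[80:320,100:540],(720,393),interpolation=2)]); w2=cv2.resize(a[0],(320,200))
cv2.imwrite('pics/fin.png',np.vstack([w,np.hstack([w2,np.zeros((200,400,3),np.uint8)])]))
E
```

```text
bearing n2266 z0.0186 cen [0.5927 0.2894] rect [0.5908 0.2896] [0.0524 0.0364] 83.0 circ [0.5982 0.2887] 0.0264
cnoz n182 z0.0371 cen [ 0.5845 -0.2605] rect [ 0.5819 -0.2609] [0.04  0.025] 1.7 circ [ 0.582 -0.26 ] 0.0208
cnoztip n46 z0.0555 cen [ 0.5882 -0.2608] rect [ 0.5881 -0.26  ] [0.0138 0.0177] 89.4 circ [ 0.5881 -0.2624] 0.0096
bnoztip n42 z0.0564 cen [ 0.6339 -0.2665] rect [ 0.6336 -0.2652] [0.0196 0.0119] 40.2 circ [ 0.6358 -0.2677] 0.0101
```

View pics/fin.png

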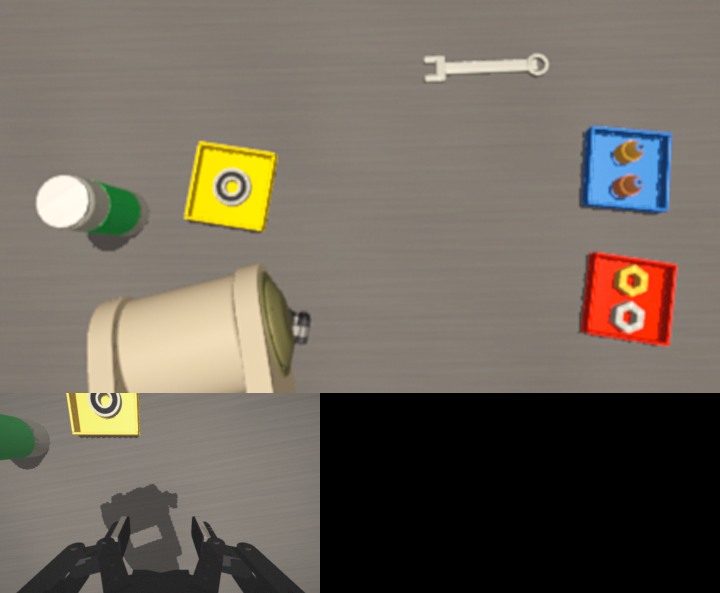

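The picture shows all the parts in their trays: the bearing flat, both nozzles upright and both nuts flat. The can and the wrench look unmoved. I'll let the arm settle and hand the job in.

apply_moves(motion=[{"tx": 0, "ty": 0, "tz": 0, "turn": 0, "jaw": 0.42}, {"tx": 0, "ty": 0, "tz": 0, "turn": 0, "jaw": 0.42}, {"tx": 0, "ty": 0, "tz": 0, "turn": 0, "jaw": 0.42}])

```text
time_s: 22.35
position: [0.4399, 0.2224, 0.177]
tool_rot: [[0.985, -0.174, 0.012], [-0.174, -0.985, 0.006], [0.011, -0.008, -1.0]]
ft_force: [1.1, 0.7, -0.2]
grip_width: 0.0608
```

```bash
python3 -c "
from rig import *
print(telemetry.observe()['qvel'].round(2)); print(close_job())"
```

```text
[-0.05  0.68  0.16 -0.05 -0.16 -0.11]
the job is handed in; nothing more can be done
None
```

All five parts are sorted and the job is handed in at about 22 s on the robot's clock. Both nuts are in the red tray, both nozzles stand upright in the blue tray, and the bearing is in the yellow tray. I placed them one at a time in the order you listed.

- **Nuts:** the close-up showed both flat and side by side, with their top faces at 25 mm. That is the 4 mm tray floor plus their 21 mm height.
- **Nozzles:** the last overhead picture shows both upright, with their highest points measured at about 56 mm (upright on the floor would be 62 mm). That measurement is coarse: it averages the sloping tip, and the overhead camera had only a few pixels on each. Close up, the brass one had measured upright after placing. The copper one was measured vertical only while held, just before I lowered it.
- **Bearing:** its top is at 18.6 mm, against the 19 mm expected for lying flat on the floor. It was partly cut off at the edge of that last wrist view.
- **Can and wrench:** they look unmoved in the last overhead picture, by eye only. My attempt to measure the can's clearance from depth was too noisy to use, so I relied on the overhead estimate of several centimetres.

The largest wrist force I saw was about 8 N. The fingertips probably brushed the bench lightly as they closed on some of the parts.

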